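# Slide the slate slab out over the shelf edge

## Robot

A 6-joint arm with a two-finger parallel gripper is mounted at the origin on the work surface. World frame = base frame: x ahead of the robot, y to its left, z up, the work surface at z = 0. Lengths are in m, angles in rad, forces in N, time in s.
With the tool pointing down it reaches from about 0.325 to 0.9 m from the base axis. Payload 3.5 kg.
Tool frame: the origin (TCP) lies at the very end of the fingers, on their centre line; the grasp point (between the pads) lies 19 mm behind it; z points along the fingers, y is the line along which they close (so a half turn about z gives the same grasp; the last joint's range is limited). The gripper opens to 85 mm and grips with 20 to 120 N. Pads are 22 mm wide; open, the fingers measure 114 mm over their backs; the gripper's body (76 mm by 85 mm) begins 54 mm behind the grasp point. The pads swing forward as they close: fully open they stand 13 mm farther back than shut.
Start: joints at [1.173, 0.276, -0.026, 1.268, 0, 1.467], TCP at [0.182, 0.598, 0.231] pointing down, gripper open.
Joint ranges: [-3.12, 3.12], [-0.85, 1.88], [-1.08, 1.24], [-1.95, 2.15], [-1.57, 1.53], [-3.14, 3.14]. Speed limits (rad/s): [2.57, 2.57, 3.14, 3.14, 3.14, 3.14].

## Interface

Orientations are given as a unit quaternion [x, y, z, w].
In Python, from station import * gives the robot as it stands. The module is installed in compiled form; this text tells all that it offers.
- The arm moves only by the tool apply_moves, never from a script. Its argument "series" is a list of rows, each a list of 6 numbers: the shift along the tool's x, y, z in mm, then the turn, a rotation vector about the tool's x, y, z in rad. A call has 1 to 12 rows; each row shifts and turns the commanded pose from where the row before left it, along the tool's axes as they then stand; what a row does not reach is not made up. A row lasts 1/12 s, in which the tool goes at most 41.7 mm and 7.16 degrees, less where a joint would pass 70% of its speed; a pose out of reach is approached as far as the arm can. A call with a gripper value outside its range is refused whole. "claw" is the opening, from 0 (shut) to 1 (fully open), set as the call begins (left out, the last holds). The fingers move at their own pace and stop on an object; "force" is the grip in N (left out, the last holds). Time passes only in rows, so rows that do not move let the fingers close. It gives the time, the measured TCP pose, the force, the opening and the grip force at its end, in the units of the state.
- get_obs(): the state, without advancing time (a new reading comes with each control period).
- read_camera(name): name is "side" or "top"; returns (picture, depth): 400x640x3 uint8, blue, green, red; 400x640 float32, m along the optical axis (not along the pixel's ray), 0 where there is no reading.
- camera_params(name): a dict with "intrinsics" (3x3 intrinsics, pixels), "position" and "rotation" of the camera in the world. Camera axes: x right, y down, z forward; pixel columns grow to the right and rows downward; lengths in m; the calibration is good to about 2 mm. A picture is of the moment at which its call begins. camera_params takes no time and is no camera call.
- close_job(): hands the job in; it is judged then, once.
The state is a dict: "t": time; "qpos": joint angles; "joint_vel": joint speeds; "joint_efforts": joint torques, N m; "ee_pos": TCP position; "tool_rot": TCP orientation; "ft_force": force on the tool from outside, world axes, zero at the start; "ft_torque": the same for the moment, N m; "opening": finger opening in m; "grasp_force": force on a finger pad.
Only numpy, scipy, OpenCV 4.12 (cv2) and the standard library are available. Lean on these libraries where they do the work, as an engineer would, in place of code of your own. Each camera call takes 0.05 s, during which the arm holds its last target. There are 200 camera calls.

## Task

Push the grey slate slab across the oak shelf towards its front edge (the one facing the robot) until the slab overhangs as far as its white line, so that it can be picked up from below later: the line must lie right above the shelf's edge along its whole length. Keep the slab flat on the shelf all the way, never lifting it, and leave it lying there; leave everything else on the shelf as it is.

Things in the scene. Friction and masses are not known exactly. Their poses are not given: they have to be found in the camera images.
- slab: The dark grey slate slab, a flat loose plate 100 (x) x 140 (y) x 8 (z) mm, about 0.3 kg. Origin at the centre of its underside, z up. Its -x long side is the leading side, which faces the shelf's front edge (up to about 0.3 rad askew at the start). A white line 4 mm wide runs across its top parallel to y, 35 mm behind the leading side (at slab x = -15 mm). It slides on the shelf with ordinary friction and stops when no longer pushed.
- line_left (a point): The +y end of the white line's centre, on the slab's top: (-15, +70, 8) mm in the slab's frame.
- line_right (a point): The -y end of the white line's centre, on the slab's top: (-15, -70, 8) mm in the slab's frame.
- shelf: Low oak-look shelf standing fixed on the white counter: board 400 (x) x 920 (y) x 18 mm, its flat top 100 mm above the counter, on three upright panels. Origin at the centre of its underside, on the counter; its -x side is the front, facing the robot; it may stand turned by up to 0.1 rad.
- shelf_edge (a point): Middle of the shelf's front top edge: (-200, 0, 100) mm in the shelf's frame, with the shelf's axes: x points from the edge back over the shelf, y along the edge, z up.
- cork_mat: Loose square cork mat, brown, 120 x 120 x 6 mm, lying on the shelf's other half (left and right are swapped with the slab at random). Origin at the centre of its underside. To be left alone.
- canister: Loose closed tin canister with a blue band, 72 mm across, 100 mm tall, standing between slab and cork mat. Origin at the centre of its underside. To be left alone.
- mug: Loose white ceramic mug, 78 mm across, 90 mm tall, with a bamboo brush fixed in it that reaches 205 mm up; on the back part of the shelf. Origin at the centre of its underside. To be left alone.
- spray_bottle: Loose closed white spray bottle, 66 mm across, 201 mm tall; on the back part of the shelf. Origin at the centre of its underside. To be left alone.
- drawers: Fixed stack of three clear plastic drawers, 160 (x) x 120 (y) x 170 mm, on the left (+y) end of the shelf, white knobs sticking out 45 mm from its front (-x). Origin at the centre of its underside.
- drawers_drawer0 (a joint): Opening of the top drawer in m, 0 is shut.  To be left shut.
- drawers_drawer1 (a joint): Opening of the middle drawer in m, 0 is shut. To be left shut.
- drawers_drawer2 (a joint): Opening of the bottom drawer in m, 0 is shut. To be left shut.
- basket: Fixed lime green peg basket, 150 (x) x 130 (y) x 110 mm, on the right (-y) end of the shelf, about 160 mm tall with its flap and the knob on it. Origin at the centre of its underside.
- basket_flap (a joint): Angle of the basket's lime green top flap in rad, 0 is shut.  To be left shut.

How it is judged:
By the outcome, as a careful person would: the job done as asked, in the order asked, and still so for the second after the job is handed in, with the robot touching nothing.
It also fails if it takes over 48 s, if anything falls off the work surface, if the arm or the gripper's body presses on something with over 40 N, if the wrist force passes 120 N, or if a joint passes its speed limit or range.

## Working session

There is one attempt and no reset: what is moved stays moved. The work goes in short steps, Python scripts to look and compute and a tool call to move; the robot and the scene stay as the last step left them, time stands still between calls to the robot, and variables do not carry over. Pictures are saved under pics/ and viewed, at most 10 in all, crops included, and the job is handed in when it is done.

Besides the shell and the picture viewer there is one more tool, called after "Call:" as name(argument=value, ...), one argument or row to a line, values as JSON. apply_moves: Moves the arm, as the interface text tells. Its arguments: {"type":"object","properties":{"series":{"type":"array","items":{"type":"array","items":{"type":"number"}}},"claw":{"type":"number"},"force":{"type":"number"}},"required":["series"]}

```bash
mkdir -p pics; python3 - <<'E'
from station import *
import cv2, numpy as np
for n in ("top","side"):
    p,d=read_camera(n); cv2.imwrite(f"pics/{n}0.png",p); np.save(f"{n}0.npy",d)
    c=camera_params(n); print(n,c)
o=get_obs(); print(o)
E
```

```text
top {'intrinsics': array([[454.71658608,   0.        , 319.59404282],
       [  0.        , 454.71658608, 195.49878701],
       [  0.        ,   0.        ,   1.        ]]), 'position': array([ 0.50842246, -0.00275119,  1.40388866]), 'rotation': array([-0.69900499,  0.71430036, -0.01543719,  0.03047475])}
side {'intrinsics': array([[391.42804181,   0.        , 317.02519975],
       [  0.        , 391.42804181, 199.80503108],
       [  0.        ,   0.        ,   1.        ]]), 'position': array([-0.05535429, -0.05637794,  1.01684004]), 'rotation': array([ 0.70477061, -0.6316762 ,  0.21525678, -0.24072406])}
{'t': 0.1, 'qpos': array([ 1.17256899e+00,  2.77040810e-01, -2.77152160e-02,  1.26803882e+00,
        1.69251291e-05,  1.46742339e+00]), 'joint_vel': array([-2.35901515e-03, -2.03728586e-03,  4.31476617e-03, -2.64640944e-04,
        3.37385623e-04, -2.80595545e-05]), 'joint_efforts': array([ 5.52812435e-04, -4.46705747e+01,  2.96128982e+01,  8.46756884e-03,
       -6.15121053e-05, -3.04543100e-06]), 'ee_pos': array([0.18133925, 0.59737831, 0.23029499]), 'tool_rot': array([ 1.46893667e-01,  9.89151784e-01, -9.65897052e-04, -2.56193290e-04]), 'ft_force': array([-0.42777726, -0.54598233, -0.54869786]), 'ft_torque': array([0.02328179, 0.06324609, 0.02539477]), 'grasp_force': 0.0, 'opening': 0.08528828915689592}
```

View pics/top0.png

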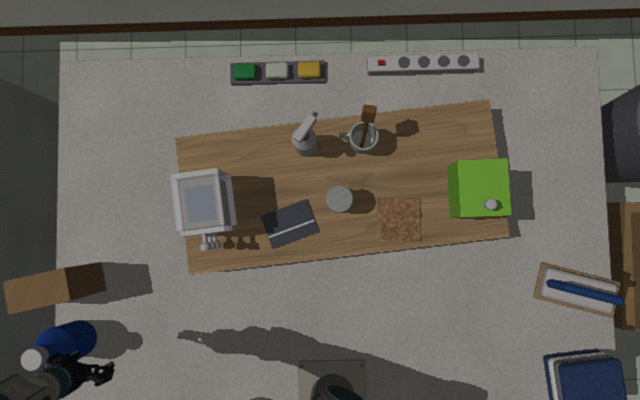

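View pics/side0.png

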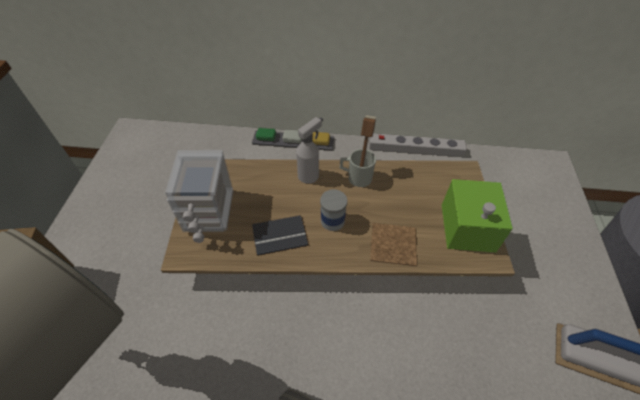

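The top view shows the slab at about (291,224) with its line from (267,238) to (314,222). The shelf's front edge runs from (190,272) to (508,237), the canister is at (340,199) and the drawer knobs are near (208,243). I'll measure these next.

```bash
cat > h.py <<'E'
from station import *
import cv2, numpy as np
from scipy.spatial.transform import Rotation as R
def ray(n,px,z):
    c=camera_params(n); K=c["intrinsics"]; px=np.atleast_2d(np.asarray(px,float))
    d=np.c_[(px-K[:2,2])/K[0,0],np.ones(len(px))]
    d=R.from_quat(c["rotation"]).apply(d); s=(z-c["position"][2])/d[:,2]
    return c["position"]+d*s[:,None]
def proj(n,P):
    c=camera_params(n); q=R.from_quat(c["rotation"]).inv().apply(np.atleast_2d(P)-c["position"])
    return (q[:,:2]/q[:,2:])@np.diag([c["intrinsics"][0,0]]*2)+c["intrinsics"][:2,2]
def fit(P):
    vx,vy,x,y=cv2.fitLine(np.float32(P[:,:2]),cv2.DIST_HUBER,0,.001,.001).ravel()
    return np.array([x,y]),np.array([vx,vy])*np.sign(vy)
def edge(p,cols):  # wood front edge, top view: last strong saturation drop per column, subpixel
    s=cv2.cvtColor(p,cv2.COLOR_BGR2HSV)[:,:,1].astype(float); out=[]
    for u in cols:
        v0=int(round(272-(u-190)*35/318)); r=np.arange(v0-7,v0+8); g=-np.gradient(s[r,u]); g[g<0]=0
        k=int(np.argmax(g)); w=slice(max(k-1,0),k+2); out.append((u,(r[w]*g[w]).sum()/g[w].sum()))
    return np.array(out)
def slab(p):
    h=cv2.cvtColor(p,cv2.COLOR_BGR2HSV); return h
E
python3 - <<'E'
from h import *
p=cv2.imread("pics/top0.png"); d=np.load("top0.npy")
e=edge(p,[*range(330,500,3)]+[*range(196,262,3)]); P=ray("top",e,.1); c,v=fit(P)
n=np.array([v[1],-v[0]]); print("edge",c,v,"yaw",np.arctan2(-v[0],v[1]),"res",np.abs((P[:,:2]-c)@n).mean()*1e3)
print(e[::12],"ends",ray("top",[(190,272),(508,237)],.1))
x0,y0=255,195; r=p[y0:255,x0:325]; h=cv2.cvtColor(r,cv2.COLOR_BGR2HSV)
print(h[29,36],h[5,50],h[35,30])
m=((h[:,:,1]<75)&(h[:,:,2]<95)).astype(np.uint8); m=cv2.morphologyEx(m,cv2.MORPH_CLOSE,np.ones((5,5)))
k=max(cv2.findContours(m,0,1)[0],key=cv2.contourArea)
q=cv2.boxPoints(cv2.minAreaRect(k))+[x0,y0]; C=ray("top",q,.108)
print("corners",q,C.round(4),"sides",[np.linalg.norm(C[i]-C[i-1]) for i in range(4)])
w=((h[:,:,2]>95)&(h[:,:,1]<40)&(cv2.erode(m,np.ones((3,3)))>0)); ys,xs=np.nonzero(w); L=ray("top",np.c_[xs+x0,ys+y0],.108)
lc,lv=fit(L);t=(L[:,:2]-lc)@lv; print("line",lc,lv,np.arctan2(-lv[0],lv[1]),t.min(),t.max(), "dist of ends to edge mm",((lc+lv*t.min()-c)@n)*1e3,((lc+lv*t.max()-c)@n)*1e3)
print("canister",ray("top",(340,199),.2),"knobs",ray("top",[(203,241),(217,243)],.2),"drawer right-front",ray("top",(235,228),.27))
kk=d[195:255,255:325]; print("depth slab",d[228,285])
b=cv2.resize(p[180:280,180:380],None,fx=4,fy=4,interpolation=cv2.INTER_CUBIC); cv2.drawContours(b,[((q-[180,180])*4+1.5).astype(int)],0,(0,0,255),1)
for u,vv in e: cv2.circle(b,(int((u-180)*4+1.5),int((vv-180)*4+1.5)),1,(0,255,0),-1)
for x,y in zip(xs,ys): cv2.circle(b,((x+x0-180)*4+1,(y+y0-180)*4+1),1,(255,0,0),-1)
cv2.imwrite("pics/c1.png",b)
E
```

```text
edge [ 0.42187017 -0.07040292] [-0.09778401  0.99520767] yaw 0.09794052 res 0.3807597916090452
[[330.         258.01129944]
 [366.         253.62424242]
 [402.         249.09302326]
 [438.         245.12138728]
 [474.         240.69512195]
 [205.         272.25153374]
 [241.         268.27950311]] ends [[ 0.38254128  0.39945478  0.1       ]
 [ 0.46386224 -0.50691725  0.1       ]]
[105  41  62] [105  33  62] [ 38   8 133]
corners [[259.38963127 215.15199089]
 [306.15923691 197.829916  ]
 [318.57177734 231.34378815]
 [271.80217361 248.66586304]] [[0.5406 0.1971 0.108 ]
 [0.5872 0.0625 0.108 ]
 [0.491  0.029  0.108 ]
 [0.4447 0.1629 0.108 ]] sides [np.float64(0.10183441305714153), np.float64(0.14247694444543618), np.float64(0.10185094130628634), np.float64(0.14171485049959215)]
line [0.50103724 0.10797993] [-0.32891348  0.9443601 ] 0.3351528 -0.06764508447880824 0.06661121449186382 dist of ends to edge mm 112.12684622819962 80.5774349912278
canister [[ 0.57649618 -0.03182983  0.2       ]] knobs [[0.47303878 0.3337266  0.2       ]
 [0.46701117 0.29645295 0.2       ]] drawer right-front [[0.50581249 0.23363144 0.27      ]]
depth slab 1.2951497
```

View pics/c1.png

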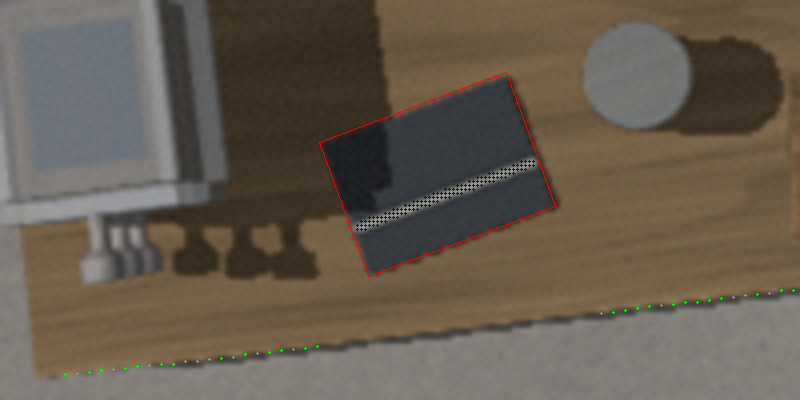

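The rays agree with the given sizes: sides of 142 x 102 mm and a line of about 135 mm. The slab yaw is 0.335 and the shelf yaw 0.098. The line ends are about 112 mm (right) and 81 mm (left) behind the edge. I'll push from behind with both open fingers: first rise and turn, then cross over the drawers.

Call:
apply_moves(
  series=[
    [0, 0, -24, 0, 0, -0.105],
    [0, 0, -24, 0, 0, -0.105],
    [0, 0, -24, 0, 0, -0.105],
    [0, 0, -24, 0, 0, -0.105],
    [0, 0, -24, 0, 0, -0.105],
    [0, 0, -24, 0, 0, -0.105],
  ],
  claw=1,
)

```text
t: 0.6
ee_pos: [0.1814, 0.5976, 0.3758]
tool_rot: [-0.169, 0.986, -0.001, -0.0]
ft_force: [0.2, 1.2, 0.0]
opening: 0.0854
grasp_force: 0.0
```

Call:
apply_moves(
  series=[
    [-15, -36, 0, 0, 0, 0],
    [-15, -36, 0, 0, 0, 0],
    [-15, -36, 0, 0, 0, 0],
    [-15, -36, 0, 0, 0, 0],
    [-15, -36, 0, 0, 0, 0],
    [-15, -36, 0, 0, 0, 0],
    [-15, -36, 0, 0, 0, 0],
    [-15, -36, 0, 0, 0, 0],
    [-15, -36, 0, 0, 0, 0],
    [-15, -36, 0, 0, 0, 0],
    [-15, -36, 0, 0, 0, 0],
    [-15, -36, 0, 0, 0, 0],
  ],
)

```text
t: 1.6
ee_pos: [0.4944, 0.2475, 0.3749]
tool_rot: [-0.167, 0.986, -0.0, -0.0]
ft_force: [-0.1, 0.2, -0.4]
opening: 0.0855
grasp_force: 0.0
```

Call:
apply_moves(
  series=[
    [-15, -36, 0, 0, 0, 0],
    [-15, -36, 0, 0, 0, 0],
    [-15, -36, 0, 0, 0, 0],
    [-15, -36, 0, 0, 0, 0],
    [0, 0, 0, 0, 0, 0],
    [0, 0, 0, 0, 0, 0],
  ],
)

```text
t: 2.1
ee_pos: [0.5985, 0.1313, 0.3739]
tool_rot: [-0.165, 0.986, 0.0, -0.001]
ft_force: [-0.5, 0.4, 0.4]
opening: 0.0855
grasp_force: 0.0
```

Call:
apply_moves(
  series=[
    [0, 0, 32, 0, 0, 0],
    [0, 0, 32, 0, 0, 0],
    [0, 0, 32, 0, 0, 0],
    [0, 0, 32, 0, 0, 0],
    [0, 0, 32, 0, 0, 0],
    [0, 0, 32, 0, 0, 0],
    [0, 0, 32, 0, 0, 0],
    [0, 0, 25, 0, 0, 0],
    [0, 0, 10, 0, 0, 0],
    [0, 0, 0, 0, 0, 0],
  ],
)

```text
t: 2.93
ee_pos: [0.5941, 0.1338, 0.1132]
tool_rot: [-0.168, 0.986, 0.0, -0.003]
ft_force: [-0.0, -0.6, 0.8]
opening: 0.0852
grasp_force: 0.0
```

```bash
python3 - <<'E'
from h import *
p,d=read_camera("side"); cv2.imwrite("pics/s1.png",cv2.resize(p[110:290,140:380],None,fx=3,fy=3,interpolation=cv2.INTER_CUBIC))
print(get_obs()["ee_pos"],get_obs()["ft_force"])
E
```

```text
[0.59615128 0.13384883 0.11558323] [-0.81745627 -0.09162216 -0.15689132]
```

View pics/s1.png

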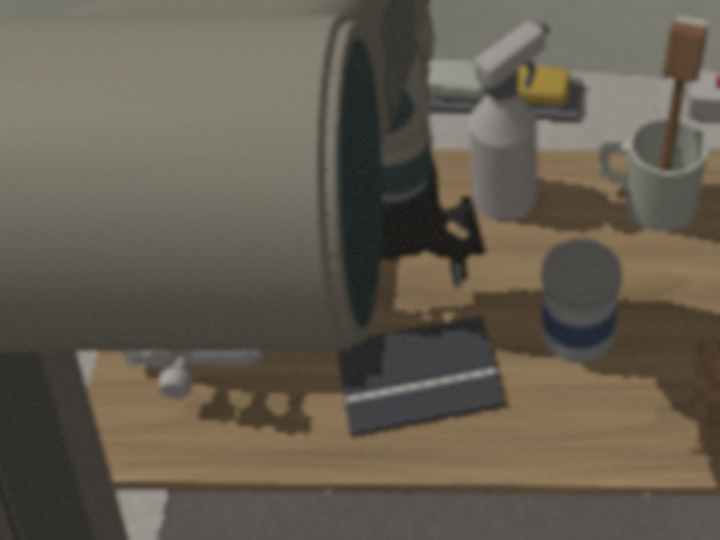

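The crop shows the right finger at crop (460,275), just behind the slab's back right corner and still above the shelf. It's clear of the canister and bottle. I'll lower it gently until it nearly touches the shelf.

Call:
apply_moves(
  series=[
    [0, 0, 5, 0, 0, 0],
    [0, 0, 5, 0, 0, 0],
    [0, 0, 3, 0, 0, 0],
    [0, 0, 3, 0, 0, 0],
    [0, 0, 2, 0, 0, 0],
    [0, 0, 2, 0, 0, 0],
    [0, 0, 0, 0, 0, 0],
  ],
)

```text
t: 3.57
ee_pos: [0.5975, 0.1329, 0.096]
tool_rot: [-0.167, 0.986, 0.0, -0.0]
ft_force: [-0.4, -0.7, 0.2]
opening: 0.0854
grasp_force: 0.0
```

Call:
apply_moves(
  series=[
    [0, 0, 2, 0, 0, 0],
    [0, 0, 2, 0, 0, 0],
    [0, 0, 0, 0, 0, 0],
    [0, 0, 0, 0, 0, 0],
  ],
)

```text
t: 3.9
ee_pos: [0.5976, 0.133, 0.0921]
tool_rot: [-0.167, 0.986, 0.0, -0.0]
ft_force: [0.3, 0.6, -0.1]
opening: 0.0858
grasp_force: 0.0
```

Call:
apply_moves(
  series=[
    [0, 0, 1, 0, 0, 0],
    [0, 0, 1, 0, 0, 0],
    [0, 0, 0, 0, 0, 0],
    [0, 0, 0, 0, 0, 0],
  ],
)

```text
t: 4.23
ee_pos: [0.5976, 0.1331, 0.0902]
tool_rot: [-0.167, 0.986, 0.0, -0.0]
ft_force: [0.1, 0.1, -0.5]
opening: 0.0849
grasp_force: 0.0
```

Call:
apply_moves(
  series=[
    [0, 0, 1, 0, 0, 0],
    [0, 0, 0, 0, 0, 0],
    [0, 0, 0, 0, 0, 0],
  ],
)

```text
t: 4.48
ee_pos: [0.5977, 0.133, 0.0893]
tool_rot: [-0.167, 0.986, 0.0, -0.0]
ft_force: [-1.2, -0.7, -0.6]
opening: 0.0853
grasp_force: 0.0
```

Call:
apply_moves(
  series=[
    [0, 0, 1, 0, 0, 0],
    [0, 0, 0, 0, 0, 0],
    [0, 0, 0, 0, 0, 0],
  ],
)

```text
t: 4.73
ee_pos: [0.5977, 0.133, 0.0882]
tool_rot: [-0.167, 0.986, 0.0, -0.0]
ft_force: [0.7, 0.1, -0.6]
opening: 0.0851
grasp_force: 0.0
```

Call:
apply_moves(
  series=[
    [6, 0, 0, 0, 0, 0],
    [6, 0, 0, 0, 0, 0],
    [4, 0, 0, 0, 0, 0],
    [2, 0, 0, 0, 0, 0],
    [2, 0, 0, 0, 0, 0],
  ],
)

```text
t: 5.15
ee_pos: [0.5782, 0.1263, 0.0883]
tool_rot: [-0.167, 0.986, 0.0, -0.0]
ft_force: [0.0, -0.9, 0.3]
opening: 0.0856
grasp_force: 0.0
```

Call:
apply_moves(
  series=[
    [2, 0, 0, 0, 0, 0],
    [2, 0, 0, 0, 0, 0],
    [2, 0, 0, 0, 0, 0],
  ],
)

```text
t: 5.4
ee_pos: [0.5737, 0.1246, 0.0885]
tool_rot: [-0.167, 0.986, 0.0, 0.001]
ft_force: [0.9, 1.0, -1.2]
opening: 0.0856
grasp_force: 0.7
```

Call:
apply_moves(
  series=[
    [2, 0, 0, 0, 0, 0],
    [2, 0, 0, 0, 0, 0],
  ],
)

```text
t: 5.57
ee_pos: [0.5698, 0.1233, 0.0885]
tool_rot: [-0.167, 0.986, 0.0, 0.001]
ft_force: [1.3, 0.3, -0.3]
opening: 0.0851
grasp_force: 0.8
```

Call:
apply_moves(
  series=[
    [3, 0, 0, 0, 0, 0.01],
    [5, 0, 0, 0, 0, 0.02],
    [5, 0, 0, 0, 0, 0.02],
    [5, 0, 0, 0, 0, 0.02],
    [5, 0, 0, 0, 0, 0.02],
    [5, 0, 0, 0, 0, 0.02],
    [5, 0, 0, 0, 0, 0.02],
    [5, 0, 0, 0, 0, 0.02],
    [5, 0, 0, 0, 0, 0.02],
    [5, 0, 0, 0, 0, 0.02],
    [5, 0, 0, 0, 0, 0.02],
    [4, 0, 0, 0, 0, 0.02],
  ],
)

```text
t: 6.57
ee_pos: [0.5137, 0.1099, 0.0885]
tool_rot: [-0.052, 0.999, -0.0, 0.0]
ft_force: [1.5, -1.1, 1.1]
opening: 0.0855
grasp_force: 1.1
```

Call:
apply_moves(
  series=[
    [2, 0, 0, 0, 0, 0.007],
    [1, 0, 0, 0, 0, 0],
    [0, 0, 0, 0, 0, 0],
  ],
)

```text
t: 6.82
ee_pos: [0.5107, 0.1098, 0.0883]
tool_rot: [-0.049, 0.999, 0.0, -0.0]
ft_force: [1.6, -0.1, 0.8]
opening: 0.0859
grasp_force: 0.7
```

```bash
python3 - <<'E'
from h import *
a=[]
for n,(x0,y0,x1,y1) in {"top":(210,170,390,290),"side":(190,170,370,290)}.items():
    p,d=read_camera(n); cv2.imwrite(f"pics/{n}2_raw.png",p); a.append(cv2.resize(p[y0:y1,x0:x1],None,fx=2.2,fy=2.2,interpolation=cv2.INTER_CUBIC))
cv2.imwrite("pics/b2.png",np.hstack(a)); o=get_obs(); print(o["ee_pos"],R.from_quat(o["tool_rot"]).as_matrix()[:,1],o["ft_force"])
E
```

```text
[0.51069979 0.10986216 0.08818598] [-9.79966910e-02  9.95186676e-01  3.59128122e-04] [ 0.54807003 -0.15873912  1.35389318]
```

View pics/b2.png

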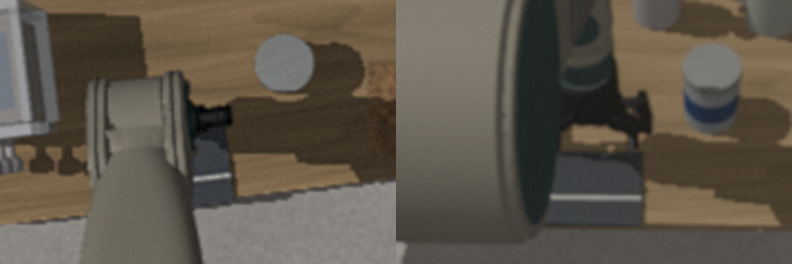

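The slab's right half is visible: the line is at crop (193-231,178) in the top view and crop (550-640,198) in the side view, nearly parallel to the edge. I'll measure the remaining distance.

```bash
cat >> h.py <<'E'
EC=np.array([0.42187017,-0.07040292]); EV=np.array([-0.09778401,0.99520767]); EN=np.array([EV[1],-EV[0]])
def line(n,p,x0,y0,x1,y1,thr=1.25):
    # white line: subpixel brightness peak per column
    g=cv2.cvtColor(p,cv2.COLOR_BGR2GRAY).astype(float)[y0:y1,x0:x1]; s=cv2.cvtColor(p,cv2.COLOR_BGR2HSV)[y0:y1,x0:x1,1]; out=[]
    for u in range(x1-x0):
        c=np.where(s[:,u]<50,g[:,u],0); k=int(np.argmax(c)); 
        if not 3<=k<=y1-y0-4: continue
        w=g[k-2:k+3,u]; b=min(g[k-3,u],g[k+3,u]); 
        if w.max()<thr*max(g[k-3,u],g[k+3,u]): continue
        w=np.clip(w-b,0,None); out.append((u+x0,k-2+y0+(w*np.arange(5)).sum()/w.sum()))
    return np.array(out)
E
python3 - <<'E'
from h import *
for n,b in {"top":(298,243,318,258),"side":(262,252,302,268)}.items():
    p=cv2.imread(f"pics/{n}2_raw.png"); l=line(n,p,*b); print(n,len(l),l[::5].round(1).tolist())
    L=ray(n,l,.108); c,v=fit(L); t=(L[:,:2]-c)@v
    print(" yaw",np.arctan2(-v[0],v[1]),"ends",[(c+v*s).round(4) for s in(t.min(),t.max())],"dist",((L[:,:2]-EC)@EN*1e3)[::5].round(1))
# edge as the side camera sees it
p=cv2.imread("pics/side0.png"); s=cv2.cvtColor(p,cv2.COLOR_BGR2HSV)
for u in (240,300,340): print(u,[(r,*map(int,s[r,u])) for r in range(262,278)])
q=proj("side",[np.r_[EC+EV*t,.1] for t in (.25,.1,.05)]); print(q)
E
```

```text
top 18 [[298.0, 250.9], [303.0, 250.4], [308.0, 249.8], [313.0, 249.3]]
 yaw 0.090286925 ends [array([0.4411, 0.0402]), array([0.4368, 0.0885])] dist [30.4 30.3 30.2 30.1]
side 40 [[262.0, 259.1], [267.0, 259.2], [272.0, 259.2], [277.0, 259.2], [282.0, 259.3], [287.0, 259.4], [292.0, 259.4], [297.0, 259.5]]
 yaw 0.098438814 ends [array([0.441 , 0.0412]), array([0.4309, 0.1431])] dist [29.9 29.9 29.9 30.  30.  29.8 29.9 29.9]
240 [(262, 17, 97, 108), (263, 18, 99, 108), (264, 17, 98, 109), (265, 17, 94, 111), (266, 17, 95, 116), (267, 17, 92, 119), (268, 17, 96, 117), (269, 16, 94, 119), (270, 17, 95, 116), (271, 17, 98, 94), (272, 17, 96, 72), (273, 16, 72, 67), (274, 19, 39, 72), (275, 15, 27, 76), (276, 17, 24, 75), (277, 15, 26, 77)]
300 [(262, 17, 98, 114), (263, 17, 98, 112), (264, 17, 97, 113), (265, 17, 96, 117), (266, 17, 94, 122), (267, 17, 96, 125), (268, 17, 96, 125), (269, 17, 96, 122), (270, 17, 94, 117), (271, 17, 95, 97), (272, 17, 93, 74), (273, 17, 86, 68), (274, 16, 59, 73), (275, 18, 34, 74), (276, 19, 26, 77), (277, 17, 30, 77)]
340 [(262, 17, 99, 113), (263, 17, 94, 117), (264, 18, 99, 119), (265, 18, 96, 117), (266, 17, 95, 115), (267, 18, 96, 117), (268, 17, 94, 120), (269, 17, 93, 124), (270, 17, 94, 128), (271, 17, 95, 123), (272, 18, 98, 96), (273, 18, 92, 75), (274, 17, 74, 69), (275, 15, 41, 74), (276, 15, 27, 75), (277, 19, 27, 75)]
[[246.46701692 270.65683616]
 [304.20922172 271.24164642]
 [323.48558211 271.43687646]]
```

Both views agree at 30 mm left and parallel to within 0.01 rad. I'll push most of the way, then check.

Call:
apply_moves(
  series=[
    [3, 0, 0, 0, 0, 0],
    [4, 0, 0, 0, 0, 0],
    [4, 0, 0, 0, 0, 0],
    [4, 0, 0, 0, 0, 0],
    [4, 0, 0, 0, 0, 0],
    [3, 0, 0, 0, 0, 0],
    [2, 0, 0, 0, 0, 0],
    [2, 0, 0, 0, 0, 0],
    [1, 0, 0, 0, 0, 0],
    [0, 0, 0, 0, 0, 0],
    [0, 0, 0, 0, 0, 0],
  ],
)

```text
t: 7.83
ee_pos: [0.4836, 0.107, 0.0882]
tool_rot: [-0.049, 0.999, -0.0, -0.001]
ft_force: [-0.2, -0.6, 0.6]
opening: 0.0851
grasp_force: 0.1
```

```bash
python3 - <<'E'
from h import *
a=[]
for n,b in {"top":(298,250,318,270),"side":(258,255,300,282)}.items():
    p,d=read_camera(n); cv2.imwrite(f"pics/{n}3_raw.png",p); l=line(n,p,*b); print(n,len(l))
    a.append(cv2.resize(p[230:290,210:350],None,fx=2.8,fy=2.8,interpolation=cv2.INTER_CUBIC))
    if len(l)<4: continue
    L=ray(n,l,.108); c,v=fit(L)
    print(" yaw",np.arctan2(-v[0],v[1]),l[::6].round(1).tolist(),"dist",((L[:,:2]-EC)@EN*1e3)[::6].round(1))
cv2.imwrite("pics/b3.png",np.hstack(a)); print(get_obs()["ee_pos"])
E
```

```text
top 19
 yaw 0.09398755 [[298.0, 260.7], [304.0, 260.0], [310.0, 259.3], [316.0, 258.8]] dist [3.1 2.9 3.1 2.5]
side 42
 yaw 0.09696062 [[258.0, 268.5], [264.0, 268.5], [270.0, 268.5], [276.0, 268.5], [282.0, 268.7], [288.0, 268.7], [294.0, 268.8]] dist [2.4 2.6 2.7 2.8 2.6 2.6 2.5]
[0.48355885 0.10703431 0.08804067]
```

View pics/b3.png

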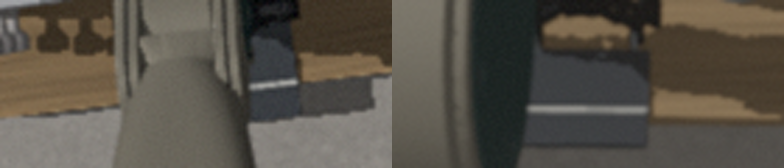

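The line is still just behind the edge (side crop: line at row 108, edge near 119), with about 2.7 mm to go. I'll finish the push, then back off and rise for a clear look.

Call:
apply_moves(
  series=[
    [1, 0, 0, 0, 0, 0],
    [1, 0, 0, 0, 0, 0],
    [0.8, 0, 0, 0, 0, 0],
    [0, 0, 0, 0, 0, 0],
    [0, 0, 0, 0, 0, 0],
    [0, 0, 0, 0, 0, 0],
  ],
)

```text
t: 8.43
ee_pos: [0.4814, 0.1068, 0.0883]
tool_rot: [-0.049, 0.999, -0.0, -0.0]
ft_force: [1.0, -0.5, -1.1]
opening: 0.0852
grasp_force: 0.6
```

Call:
apply_moves(
  series=[
    [-5, 0, 0, 0, 0, 0],
    [-10, 0, 0, 0, 0, 0],
    [-10, 0, 0, 0, 0, 0],
    [-5, 0, -10, 0, 0, 0],
    [0, 0, -30, 0, 0, 0],
    [0, 0, -40, 0, 0, 0],
    [0, 0, -40, 0, 0, 0],
    [0, 0, -40, 0, 0, 0],
    [0, 0, -40, 0, 0, 0],
    [0, 0, -40, 0, 0, 0],
    [0, 0, -40, 0, 0, 0],
    [0, 0, 0, 0, 0, 0],
  ],
)

```text
t: 9.43
ee_pos: [0.5155, 0.1101, 0.379]
tool_rot: [-0.049, 0.999, 0.0, 0.008]
ft_force: [0.4, 0.3, 0.7]
opening: 0.0859
grasp_force: 0.0
```

Call:
apply_moves(
  series=[
    [0, -40, 0, 0, 0, 0],
    [0, -40, 0, 0, 0, 0],
    [0, -40, 0, 0, 0, 0],
    [0, -40, 0, 0, 0, 0],
    [0, -40, 0, 0, 0, 0],
    [0, -40, 0, 0, 0, 0],
    [0, -40, 0, 0, 0, 0],
    [0, -40, 0, 0, 0, 0],
    [0, -40, 0, 0, 0, 0],
    [0, -40, 0, 0, 0, 0],
    [0, 0, 0, 0, 0, 0],
    [0, 0, 0, 0, 0, 0],
  ],
)

```text
t: 10.43
ee_pos: [0.5505, -0.2907, 0.3677]
tool_rot: [-0.047, 0.999, 0.0, -0.0]
ft_force: [-0.8, 0.4, -0.1]
opening: 0.0854
grasp_force: 0.0
```

```bash
python3 - <<'E'
from h import *
a=[]
for n,b in {"top":(260,250,320,276),"side":(235,258,302,283)}.items():
    p,d=read_camera(n); cv2.imwrite(f"pics/{n}4_raw.png",p); l=line(n,p,*b); print(n,len(l))
    a.append(cv2.resize(p[190:300,200:340],None,fx=2.8,fy=2.8,interpolation=cv2.INTER_CUBIC))
    if len(l)<4: continue
    L=ray(n,l,.108); c,v=fit(L)
    print(" yaw",np.arctan2(-v[0],v[1]),l[::8].round(1).tolist(),"dist",((L[:,:2]-EC)@EN*1e3)[::4].round(1), "y",L[[0,-1],1])
cv2.imwrite("pics/b4.png",np.hstack(a)); o=get_obs();print(o["ee_pos"],o["t"])
E
```

```text
top 48
 yaw 0.09752865 [[268.0, 265.2], [276.0, 264.2], [284.0, 263.2], [292.0, 262.3], [300.0, 261.3], [308.0, 260.3]] dist [0.5 0.7 0.5 0.6 0.6 0.8 0.6 0.8 0.7 0.9 0.8 0.9] y [0.17437854 0.04075339]
side 20
 yaw 0.09573444 [[271.0, 269.3], [279.0, 269.4], [287.0, 269.5]] dist [0.5 0.6 0.4 0.4 0.4] y [0.11427321 0.06540263]
[ 0.55054018 -0.28814603  0.36847305] 10.5333
```

View pics/b4.png

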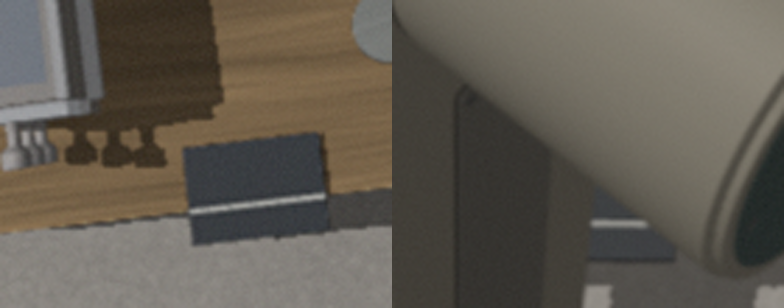

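The whole line is visible in the top view, from crop (190,210) to (325,196), parallel to the edge and about 0.6 mm short. I'll verify the edge right beside the slab with a half-level crossing.

```bash
python3 - <<'E'
from h import *
p=cv2.imread("pics/top4_raw.png"); q=cv2.imread("pics/top0.png")
def half(p,cols):
    s=cv2.cvtColor(p,cv2.COLOR_BGR2HSV)[:,:,1].astype(float); o=[]
    for u in cols:
        v=int(round(proj_row(u))); c=s[v-8:v+9,u]; h=(c[:5].mean()+c[-4:].mean())/2; k=np.nonzero(c>h)[0].max(); o.append((u,v-8+k+(c[k]-h)/(c[k]-c[k+1])))
    return np.array(o)
proj_row=lambda u:272.25-(u-205)*(272.25-253.62)/(366-205)
for nm,i,c in (("now L",p,range(235,260,2)),("orig under slab",q,range(262,325,3)),("orig wide",q,[*range(200,262,3),*range(325,420,3)])):
    e=half(i,c); P=ray("top",e,.1); r=(P[:,:2]-EC)@EN*1e3; print(nm,"median",np.median(r).round(2),"std",r.std().round(2))
print(cv2.cvtColor(p,cv2.COLOR_BGR2HSV)[260:276,250].tolist())
E
```

```text
now L median -0.14 std 0.17
orig under slab median -0.24 std 0.29
orig wide median 0.01 std 0.42
[[18, 101, 111], [18, 106, 111], [17, 100, 120], [16, 98, 125], [17, 100, 122], [17, 103, 119], [17, 102, 122], [18, 77, 93], [17, 21, 87], [21, 14, 126], [19, 20, 139], [18, 18, 139], [19, 15, 136], [18, 19, 137], [20, 17, 138], [15, 15, 136]]
```

The line is within about 0.8 mm of the edge over its whole length, well inside its own 4 mm width, so I'm handing in.

```bash
python3 -c "
from station import *
print(close_job())"
```

```text
the job is handed in; nothing more can be done
None
```

I pushed the slab flat across the shelf until its white line lay within about 0.8 mm of the front edge along its whole length and parallel to it, then backed the arm clear without touching anything else and handed the job in at about 10.5 s; the result was not reported back.

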